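# Tip a new glove carton into its bench tray

## Robot

A 6-joint arm with a two-finger parallel gripper is mounted at the origin on the work surface. World frame = base frame: x ahead of the robot, y to its left, z up, the work surface at z = 0. Lengths are in m, angles in degrees, forces in N, time in s.
With the tool pointing down it reaches from about 0.35 to 0.875 m from the base axis. Payload 4.2 kg.
Tool frame: the origin (TCP) lies between the finger pads; the fingertips stand 17 mm ahead of it and the grasp point (between the pads) lies 2 mm behind it; z points along the fingers, y is the line along which they close (so a half turn about z gives the same grasp; the last joint's range is limited). The gripper opens to 87 mm and grips with 3 to 60 N. Pads are 19 mm wide; open, the fingers measure 117 mm over their backs; the gripper's body (75 mm by 190 mm) begins 51 mm behind the grasp point.
Start: joints at [-54.11, 22.042, 0.453, 0, -68.411, -14.817], TCP at [0.225, -0.583, 0.24] pointing down, gripper open.
Joint ranges: [-179.83, 179.83], [-69.29, 118.12], [-61.27, 80.66], [-181.25, 117.63], [-171.15, -9.14], [-177.46, 177.46]. Speed limits (degrees/s): [159.86, 159.86, 180, 180, 180, 180].

## Interface

Orientations are given as a 3x3 rotation matrix whose columns are the frame's x, y, z axes.
In Python, from station import sense, capture, r, masks_of gives the robot as it stands.
- The arm moves only by the tool apply_moves, never from a script. Its argument "steps" is a list that holds one entry, the list of rows, each a list of 7 numbers: the opening, from 0 (shut) to 1 (fully open), then the shift along the tool's x, y, z in mm, then the turn, a rotation vector about the tool's x, y, z in rad. A call has 1 to 12 rows; each row shifts and turns the commanded pose from where the row before left it, along the tool's axes as they then stand; what a row does not reach is not made up. A row lasts 1/8 s, in which the tool goes at most 62.5 mm and 10.7 degrees, less where a joint would pass 70% of its speed; a pose out of reach is approached as far as the arm can. A call with a gripper value outside its range is refused whole. The fingers move at their own pace and stop on an object; the grip force is fixed at half the most. Time passes only in rows, so rows that do not move let the fingers close. It gives the time, the measured TCP pose, the force and the opening at its end, in the units of the state.
- sense(): the state, without advancing time (a new reading comes with each control period).
- capture(name): name is "side" or "top" or "wrist"; returns a dict with "color" (420x560x3 uint8, red, green, blue), "vfov" (degrees; the focal length in pixels is half the picture's height over the tangent of half this angle, whatever the lens; pixels are square), "cx", "cy" (the principal point, pixels), "T" (4x4, takes a point from camera to world coordinates). Camera axes: x right, y down, z forward; pixel columns grow to the right and rows downward; lengths in m; the calibration is good to about 2 mm. A picture is of the moment at which its call begins. There is no depth.
- r.finish_job(): hands the job in, once; it reports no verdict.
Trained networks look in a picture, given as the dict that the camera call returned (one of the last four; its "shot" number tells which), for a name from the list of things; names that differ only in an ending like _2 or _b are one class to them, and where a whole thing is asked for, a point or a joint stands for the part that bears it (a point fixed in the world has none). Each returns a list of dicts, best first, with "confidence" (0 to 1); they miss things now and then, are a little off and sometimes report something else, mostly with a low value. They report only what shows in the picture. A call takes as long as a camera call.
- masks_of(picture, thing): "pixels" (420x560 bool, what is visible of it) and "box" ([left, top, width, height] in pixels, round what is visible of it).
The state is a dict: "time_s": time; "joints": joint angles; "joint_velocities": joint speeds; "effort": joint torques, N m; "tcp_pos": TCP position; "ee_rot": TCP orientation; "wrist_force": force on the tool from outside, world axes, zero at the start; "moment": the same for the moment, N m; "gripper_width": opening from 0.0 (shut) to 1.0 (fully open).
Only numpy, scipy, OpenCV 4.12 (cv2) and the standard library are available. Lean on these libraries where they do the work, as an engineer would, in place of code of your own. Each camera call takes 0.05 s, during which the arm holds its last target. There are 200 camera calls.

## Task

Load the new glove carton into its steel tray. Keeping it upright, slide it square up against the tray's low lip, in line with the tray, then push its top so that it tips over the lip onto its back, and push it home until it lies flat inside the tray against the end wall, opening upwards. Do not crush the cardboard and leave the other things on the bench where they are.

Things in the scene. Friction and masses are not known exactly. Their poses are not given: they have to be found in the camera images.
- carton: Full glove carton, white, purple band at its foot, purple oval opening on its front. 100 deep (x) x 125 wide (y) x 235 mm high (z): too broad to grip. Origin: centre of its underside; front faces its -x. Starts standing before the tray's lip, back towards it, off line and turned. 0.4 to 0.8 kg, evenly spread; slippery board (friction about 0.2). Pressing it with over 30 N crushes it.
- tray: Sheet-steel carton tray fixed to the bench, outside 261 (x) x 156 mm (y). Origin: centre of its underside, z up. Floor 3 mm thick. Low lip with rolled edge, 15 mm high, at its -x end; other walls 32 mm high. Inner faces: sides at y = -75 and +75 mm, end wall at x = +127.5 mm, lip's inner edge at x = -126 mm, its outer edge at x = -132 mm.
- tray_lip (a point): The middle of the outer edge of the tray's low lip, at x = -132 mm in the tray's frame, 12 mm above the bench: the edge that the foot of the carton's back is slid against. Its axes are the tray's: x points into the tray.
- wash_bottle: A white plastic wash bottle with a bent spout, 68 mm across, 208 mm high; origin at the centre of its underside. Leave alone.
- cap_a: A green screw cap, 52 mm across, 14 mm high, lying beside the tray; origin at the centre of its underside. Leave alone.
- cap_b: Another such green cap. Leave alone.
- sample_cup: A small translucent sample cup, 60 mm across the rim, 62 mm high, beside the tray; origin at the centre of its underside. Leave alone.
- marker: A white marker with an orange cap lying on the bench, 127 mm long (its x), 18 mm thick; origin below its middle. Leave alone.
- beaker: A glass beaker with a little wire strainer laid over it, 88 mm across, 110 mm high, the strainer's handle reaching 170 mm from the axis along its x; origin at the centre of its underside. Leave alone.

How it is judged (in metres and radians):
On the way, in this order (a step that is already met when the one before it is completed fails the run):
1. the carton stands upright, square to the tray (within about 4 degrees), its back against the low lip (within 3 mm) and its middle within 12 mm of the tray's middle line (x of carton in the frame of tray between -0.185 and -0.17 m and y of carton in the frame of tray between -0.012 and 0.012 m and angle between carton's own z axis and vertical below 0.05 rad and angle between the x axis of carton and the x axis of tray, either way round below 0.07 rad), for 0.2 s.
2. the carton has come down on its back over the lip, opening up, top end in the tray (angle between carton's own x axis and vertical above 3 rad and z of carton in the frame of tray below 0.075 m), for 0.2 s.
At the end, for the whole second after the job is handed in: The carton lies at rest flat on the tray's floor on its back (within about 1 degree), opening up, foot end down behind the lip, its top end against the tray's end wall (within 3 mm) (angle between carton's own x axis and vertical above 3.1216 rad and z of carton in the frame of tray below 0.056 m and x of carton in the frame of tray between -0.1105 and -0.1 m and y of carton in the frame of tray between -0.016 and 0.016 m and angle between the z axis of carton and the x axis of tray, either way round below 0.09 rad and linear speed of carton below 0.01 m/s and angular speed of carton below 0.05 rad/s); the robot touches nothing.
It fails at once if a bystander was moved by more than 20 mm or tipped (distance of any of wash_bottle, cap_a, cap_b, sample_cup, marker, beaker from where it was at the start of the episode above 0.02 m).
It fails at once if the carton was crushed (pressed by the gripper or arm with more than 30 N) (contact force between any of the fingers, the arm and carton above 30 N).
It also fails if it takes over 72 s, if anything falls off the work surface, if the arm or the gripper's body presses on something with over 40 N, if the wrist force passes 120 N, or if a joint passes its speed limit or range.

## Working session

There is one attempt and no reset: what is moved stays moved. The work goes in short steps, Python scripts to look and compute and a tool call to move; the robot and the scene stay as the last step left them, time stands still between calls to the robot, and variables do not carry over. Pictures are saved under pics/ and viewed, on a budget of 10 in all, crops included, one or two more only if the job needs it, and the job is handed in when it is done.

Besides the shell and the picture viewer there is one more tool, called after "Emit:" as name(argument=value, ...) on one line, values as JSON. apply_moves: Moves the arm, as the interface text tells. Its arguments: {"type":"object","properties":{"steps":{"type":"array","items":{"type":"array","items":{"type":"array","items":{"type":"number"}}}}},"required":["steps"]}

```bash
mkdir -p pics
cat > h.py <<'E'
import numpy as np, cv2
from station import sense, capture, r, masks_of
def K(p):
    f=p["color"].shape[0]/2/np.tan(np.radians(p["vfov"])/2); return f,p["cx"],p["cy"]
def ray(p,uv,z):
    f,cx,cy=K(p);T=np.array(p["T"]);d=T[:3,:3]@np.array([(uv[0]-cx)/f,(uv[1]-cy)/f,1]);o=T[:3,3]
    return o+d*(z-o[2])/d[2]
def proj(p,X):
    f,cx,cy=K(p);T=np.array(p["T"]);c=(np.atleast_2d(X)-T[:3,3])@T[:3,:3]
    return np.c_[cx+f*c[:,0]/c[:,2],cy+f*c[:,1]/c[:,2]]
def save(p,n): cv2.imwrite(n,p["color"][:,:,::-1])
E
python3 - <<'E'
from h import *
s=sense();print(s["time_s"],s["tcp_pos"],s["ee_rot"],s["wrist_force"])
ps={}
ims=[]
for n in["top","side"]:
    p=capture(n);T=np.array(p["T"]);print(n,p["vfov"],p["cx"],p["cy"],T[:3,3].round(3),T[:3,2].round(3))
    save(p,f"pics/{n}0.png")
    for t in["carton","tray"]:
        for m in masks_of(p,t)[:2]: print(n,t,round(m["confidence"],2),m["box"],m["pixels"].sum())
E
```

```text
0.0 [ 0.22455875 -0.58266573  0.23843942] [[-9.33181159e-01 -3.59405290e-01 -8.72696909e-04]
 [-3.59406340e-01  9.33178932e-01  2.04057713e-03]
 [ 8.09881532e-05  2.21788094e-03 -9.99997537e-01]] [ 0.40601582  0.38878455 -0.53256103]
top 45.195147770249456 278.10251221351933 211.68526710179418 [ 0.542 -0.073  1.286] [ 0.062 -0.004 -0.998]
top carton 0.81 [335.2, 203.7, 81.8, 74.4] 3769
top tray 0.68 [230.0, 127.3, 117.0, 107.9] 6669
side 55.13913681975096 278.54611112540596 206.0981319097327 [ 1.019 -0.445  0.841] [-0.404  0.406 -0.82 ]
side carton 0.9 [127.4, 173.7, 86.0, 116.6] 5964
side carton 0.46 [301.1, 92.3, 32.1, 67.2] 1360
side tray 0.66 [230.6, 201.4, 124.6, 87.2] 7343
```

View pics/top0.png

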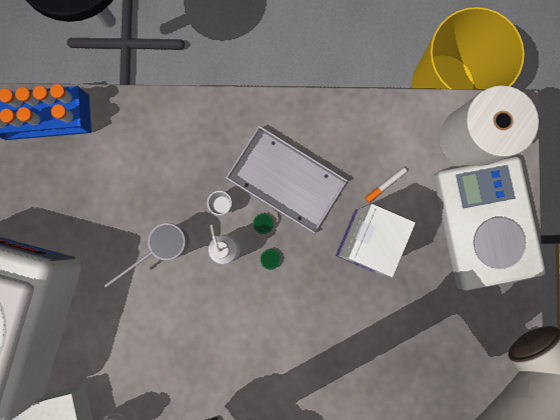

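View pics/side0.png

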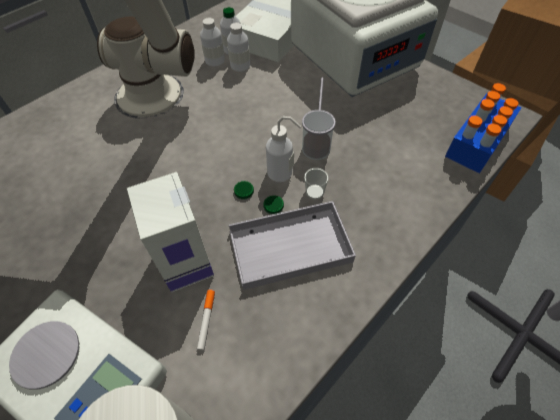

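The top view shows the tray centred near (290,180), with its lip end towards the carton at (377,240). The caps are at (263,223) and (271,258), and the marker at (386,185) lies beside the tray. The side view shows the carton standing, with the same neighbours. Next I'll fit the poses to the masks.

```bash
cat >> h.py <<'E'
from scipy.optimize import minimize
def boxpts(x,y,a,sx,sy,z0,z1):
    c,s=np.cos(a),np.sin(a);P=np.array([[i*sx/2,j*sy/2,k] for i in(-1,1) for j in(-1,1) for k in(z0,z1)])
    return np.c_[x+c*P[:,0]-s*P[:,1],y+s*P[:,0]+c*P[:,1],P[:,2]]
def traypts(x,y,a):
    c,s=np.cos(a),np.sin(a);P=np.array([[i,j*.078,k] for i,zs in((-.132,(0,.015)),(-.12,(0,.032)),(.129,(0,.032))) for j in(-1,1) for k in zs])
    return np.c_[x+c*P[:,0]-s*P[:,1],y+s*P[:,0]+c*P[:,1],P[:,2]]
def cartonpts(x,y,a): return boxpts(x,y,a,.1,.125,0,.235)
def fit(obs,gen,x0):
    """obs: list of (picture, mask); IoU fit of hull silhouettes (x4 oversampled)"""
    def cost(v):
        t=0
        for p,m in obs:
            im=np.zeros(m.shape,np.uint8);h=cv2.convexHull((proj(p,gen(*v))*16).astype(np.int32))
            cv2.fillConvexPoly(im,h,255,cv2.LINE_AA,4);im=im/255.
            t+=1-np.minimum(im,m).sum()/np.maximum(im,m).sum()
        return t
    best=None
    for da in(-.2,0,.2):
        q=minimize(cost,[x0[0],x0[1],x0[2]+da],method="Nelder-Mead",options=dict(initial_simplex=[[x0[0],x0[1],x0[2]+da],[x0[0]+.02,x0[1],x0[2]+da],[x0[0],x0[1]+.02,x0[2]+da],[x0[0],x0[1],x0[2]+da+.15]],xatol=1e-4,fatol=1e-5))
        if best is None or q.fun<best.fun: best=q
    return best.x,best.fun
def hullmask(m):
    m=m.astype(np.uint8);c=max(cv2.findContours(m,0,2)[0],key=cv2.contourArea);o=np.zeros_like(m);cv2.fillConvexPoly(o,cv2.convexHull(c),1);return o.astype(float)
E
python3 - <<'E'
from h import *
t=capture("top");s=capture("side")
print("base px",proj(t,[0,0,0]),proj(s,[0,0,0]))
for n,uv in dict(tray=(290,180),carton=(365,240),capa=(263,223),capb=(271,258),bottle=(222,250),mark1=(368,199),mark2=(407,169)).items(): print(n,ray(t,uv,0.0).round(3))
L=[(263,127),(227,178),(317,231),(351,180)]
for c in L: print(ray(t,c,.03).round(3))
mt=[(p,hullmask(masks_of(p,"tray")[0]["pixels"])) for p in(t,s)]
mc=[(p,hullmask(masks_of(p,"carton")[0]["pixels"])) for p in(t,s)]
lip=ray(t,(334,206),.01);end=ray(t,(245,152),.03);d=(end-lip)[:2];c=(lip+end)/2
a=np.arctan2(d[1],d[0]);print(c,a)
tr=fit(mt,traypts,[c[0],c[1],a]);print("tray",tr)
for i in range(2): print(fit(mt[i:i+1],traypts,[c[0],c[1],a]))
cc=ray(t,(380,240),.12)
ca=fit(mc,cartonpts,[cc[0],cc[1],a]);print("carton",ca)
for i in range(2): print(fit(mc[i:i+1],cartonpts,[cc[0],cc[1],a]))
for p,n in((t,"t"),(s,"s")):
    im=p["color"][:,:,::-1].copy()
    for q in(traypts(*tr[0]),cartonpts(*ca[0])): cv2.polylines(im,[cv2.convexHull(proj(p,q).astype(np.int32))],1,(0,255,0),1)
    cv2.imwrite(f"pics/{n}1.png",im)
A=cv2.imread("pics/t1.png")[90:310,190:470];B=cv2.imread("pics/s1.png")[140:340,100:380]
cv2.imwrite("pics/ov.png",np.vstack([cv2.resize(A,(700,550))[:300*2],])); cv2.imwrite("pics/ov2.png",cv2.resize(np.hstack([A[:200],B]),(800,286)))
E
```

```text
base px [[243.28252463 462.25403712]] [[147.79932837  94.21165871]]
tray [ 0.704 -0.108  0.   ]
carton [ 0.553 -0.301  0.   ]
capa [ 0.593 -0.04   0.   ]
capb [ 0.505 -0.062  0.   ]
bottle [0.523 0.063 0.   ]
mark1 [ 0.658 -0.308  0.   ]
mark2 [ 0.737 -0.408  0.   ]
[ 0.834 -0.038  0.03 ]
[0.704 0.051 0.03 ]
[ 0.574 -0.176  0.03 ]
[ 0.703 -0.26   0.03 ]Traceback (most recent call last):
  File "<stdin>", line 7, in <module>
IndexError: list index out of range
```

```bash
cat >> h.py <<'E'
def seen(n,t,k=4):
    for _ in range(k):
        p=capture(n);m=masks_of(p,t)
        if m and m[0]["confidence"]>.4: return p,hullmask(m[0]["pixels"])
E
python3 - <<'E'
from h import *
mt=[seen(n,"tray") for n in("top","side")];mc=[seen(n,"carton") for n in("top","side")]
mt=[m for m in mt if m];mc=[m for m in mc if m]
a=np.radians(121.6-0);
c=np.array([.704,-.106]);d=np.array([.769,.0065])-np.array([.6385,-.218]);a=np.arctan2(d[1],d[0]);print(np.degrees(a))
tr=fit(mt,traypts,[c[0],c[1],a]);print("tray",tr)
for m in mt: print(fit([m],traypts,[c[0],c[1],a]))
cc=[.55,-.3]
ca=fit(mc,cartonpts,[cc[0],cc[1],a]);print("carton",ca)
for m in mc: print(fit([m],cartonpts,[cc[0],cc[1],a]))
im=[]
for m in mt:
    p=m[0];i=p["color"][:,:,::-1].copy()
    for q in(traypts(*tr[0]),cartonpts(*ca[0])): cv2.polylines(i,[cv2.convexHull((proj(p,q)*16).astype(np.int32))],1,(0,255,0),1,cv2.LINE_AA,4)
    im.append(i)
cv2.imwrite("pics/ov2.png",cv2.resize(np.hstack([im[0][100:300,200:440],im[-1][150:350,110:380]]),(800,314),interpolation=cv2.INTER_CUBIC))
E
```

```text
59.83091600158813
tray (array([ 0.70529004, -0.09653605,  1.02599565]), np.float64(0.05644265025024797))
(array([ 0.7047757 , -0.09772479,  1.02624813]), np.float64(0.017841700789902326))
(array([ 0.70569163, -0.09471214,  1.01772755]), np.float64(0.03226242356677145))
carton (array([ 0.55331759, -0.29246446,  1.19763192]), np.float64(0.09288398562272815))
(array([ 0.55245848, -0.29486819,  1.19362796]), np.float64(0.03420204134463234))
(array([ 0.55435834, -0.29088196,  1.17310425]), np.float64(0.03691447244001733))
```

View pics/ov2.png

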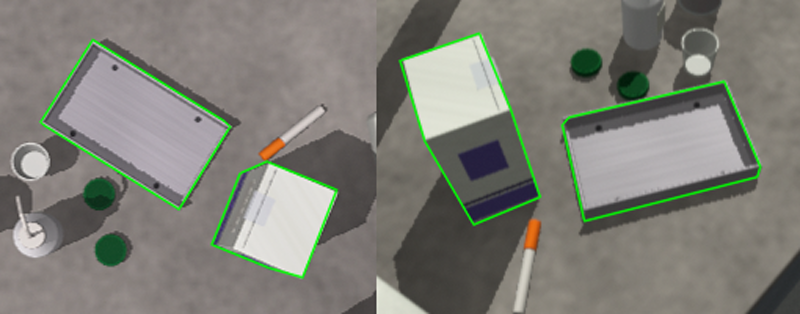

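Both fits agree with the outlines. The tray sits at about (0.705,-0.097) with yaw 58.8°. The carton sits at about (0.553,-0.292) with yaw 68.5°, and its opening side faces away from the tray. The marker's orange tip is close to the carton's final -y side, so I'll keep the carton slightly towards +y. I'll push with the open fingers and the tool tilted 35°.

```bash
cat >> h.py <<'E'
from scipy.spatial.transform import Rotation as Ro, Slerp
TX,TY,TA=.7053,-.0965,1.026
U=np.array([np.cos(TA),np.sin(TA),0]);V=np.array([-np.sin(TA),np.cos(TA),0]);Z=np.array([0,0,1.])
def w(x,y,z): return np.array([TX,TY,0])+x*U+y*V+z*Z
def t(P): d=np.asarray(P)-[TX,TY,0]; return np.array([d@U,d@V,d[2]])
OFF=np.array([-.0095,0,.017])   # leading fingertip edge in tool frame
def orient(d,tilt):             # push direction = -tool x
    z=d*np.sin(tilt)-Z*np.cos(tilt); x=-(d*np.cos(tilt)+Z*np.sin(tilt)); return np.c_[x,np.cross(z,x),z]
def tip(s=None): s=s or sense(); return t(np.array(s["tcp_pos"])+np.array(s["ee_rot"])@OFF)
def rows(way,g=1):
    """way: list of (tip pos tray frame or None, R, n)"""
    s=sense();R=np.array(s["ee_rot"]);p=np.array(s["tcp_pos"]);out=[]
    for tp,R2,n in way:
        p2=w(*tp)-R2@OFF
        sl=Slerp([0,1],Ro.from_matrix([R,R2]))
        for k in range(n):
            A=sl(k/n).as_matrix();B=sl((k+1)/n).as_matrix()
            out.append([g,*(A.T@(p2-p)/n*1e3).round(1),*Ro.from_matrix(A.T@B).as_rotvec().round(4)])
        p,R=p2,R2
    for o in out: print([float(v) for v in o],end=",\n")
E
python3 - <<'E'
from h import *
T=np.radians(35);R0=np.array(sense()["ee_rot"]);R1=orient(-V,T)
print(tip(), t([.31,-.33,.33]),np.degrees(Ro.from_matrix(R0.T@R1).magnitude()))
a=t([.33,-.36,.33]); sl=Slerp([0,1],Ro.from_matrix([R0,R1]))
rows([(a,sl(.6).as_matrix(),6),((-.246,.16,.2),R1,5)])
E
```

```text
[-0.65776929  0.15298487  0.22255904] [-0.40455869  0.2170636   0.33      ] 62.2271603209155
[1.0, -27.7, 29.8, -17.1, 0.0278, -0.0567, 0.0883],
[1.0, -25.9, 31.7, -16.5, 0.0278, -0.0567, 0.0883],
[1.0, -24.0, 33.5, -16.0, 0.0278, -0.0567, 0.0883],
[1.0, -21.8, 35.1, -15.6, 0.0278, -0.0567, 0.0883],
[1.0, -19.6, 36.5, -15.4, 0.0278, -0.0567, 0.0883],
[1.0, -17.2, 37.7, -15.4, 0.0278, -0.0567, 0.0883],
[1.0, -6.7, 33.6, 28.9, 0.0223, -0.0454, 0.0707],
[1.0, -3.0, 34.6, 28.4, 0.0223, -0.0454, 0.0707],
[1.0, 0.8, 35.3, 27.6, 0.0223, -0.0454, 0.0707],
[1.0, 4.5, 35.7, 26.7, 0.0223, -0.0454, 0.0707],
[1.0, 8.2, 35.8, 25.6, 0.0223, -0.0454, 0.0707],
```

Emit:
apply_moves(steps=[[[1, -27.7, 29.8, -17.1, 0.028, -0.057, 0.088], [1, -25.9, 31.7, -16.5, 0.028, -0.057, 0.088], [1, -24, 33.5, -16, 0.028, -0.057, 0.088], [1, -21.8, 35.1, -15.6, 0.028, -0.057, 0.088], [1, -19.6, 36.5, -15.4, 0.028, -0.057, 0.088], [1, -17.2, 37.7, -15.4, 0.028, -0.057, 0.088], [1, -6.7, 33.6, 28.9, 0.022, -0.045, 0.071], [1, -3, 34.6, 28.4, 0.022, -0.045, 0.071], [1, 0.8, 35.3, 27.6, 0.022, -0.045, 0.071], [1, 4.5, 35.7, 26.7, 0.022, -0.045, 0.071], [1, 8.2, 35.8, 25.6, 0.022, -0.045, 0.071], [1, 0, 0, 0, 0, 0, 0]]])

```text
time_s: 2.45
tcp_pos: [0.3944, -0.2777, 0.2518]
ee_rot: [[-0.758, 0.474, 0.449], [0.364, 0.878, -0.311], [-0.542, -0.072, -0.837]]
wrist_force: [-1.1, -0.3, -0.8]
gripper_width: 1.003
```

Run:
```python
from h import *
s=sense();print(s["time_s"],s["wrist_force"],tip(),np.array(s["ee_rot"]).round(3),s["gripper_width"]);R1=orient(-V,np.radians(35));print(R1.round(3))
rows([((-.246,.125,.09),R1,3),((-.246,.0685,.09),R1,8)],.55)
```

```text
2.45 [-1.06889971 -0.29268437 -0.81772793] [-0.31583581  0.15474335  0.24274784] [[-0.758  0.474  0.449]
 [ 0.364  0.878 -0.311]
 [-0.542 -0.072 -0.837]] 1.0031025139990761
[[-0.701  0.518  0.491]
 [ 0.425  0.855 -0.297]
 [-0.574  0.    -0.819]]
[0.55, 17.6, 26.5, 47.4, -0.0107, -0.0116, 0.0273],
[0.55, 18.8, 25.5, 47.4, -0.0107, -0.0116, 0.0273],
[0.55, 20.1, 24.4, 47.5, -0.0107, -0.0116, 0.0273],
[0.55, -5.8, -0.0, 4.1, 0.0, 0.0, 0.0],
[0.55, -5.8, -0.0, 4.1, 0.0, 0.0, 0.0],
[0.55, -5.8, -0.0, 4.1, 0.0, 0.0, 0.0],
[0.55, -5.8, -0.0, 4.1, 0.0, 0.0, 0.0],
[0.55, -5.8, -0.0, 4.1, 0.0, 0.0, 0.0],
[0.55, -5.8, -0.0, 4.1, 0.0, 0.0, 0.0],
[0.55, -5.8, -0.0, 4.1, 0.0, 0.0, 0.0],
[0.55, -5.8, -0.0, 4.1, 0.0, 0.0, 0.0],
```

Emit:
apply_moves(steps=[[[0.55, 10.5, 16, 28.4, -0.0064, -0.007, 0.0164], [0.55, 11, 15.5, 28.4, -0.0064, -0.007, 0.0164], [0.55, 11.5, 15.2, 28.4, -0.0064, -0.007, 0.0164], [0.55, 11.8, 15, 28.4, -0.0064, -0.007, 0.0164], [0.55, 12, 14.7, 28.4, -0.0064, -0.007, 0.0164], [0.55, 0, 0, 0, 0, 0, 0]]])

```text
time_s: 3.2
tcp_pos: [0.4551, -0.2256, 0.188]
ee_rot: [[-0.745, 0.531, 0.403], [0.454, 0.847, -0.278], [-0.488, -0.024, -0.872]]
wrist_force: [-0.7, 0.6, 0.2]
gripper_width: 0.556
```

Run:
```python
from h import *
s=sense();print(s["time_s"],s["wrist_force"],tip());R1=orient(-V,np.radians(35))
rows([((-.246,.0685,.09),R1,11)],.55)
```

```text
3.2 [-0.72886128  0.56073122  0.1661993 ] [-0.24059482  0.13050907  0.17784196]
[0.55, -0.9, -0.3, 9.8, -0.0026, -0.0091, -0.0],
[0.55, -0.8, -0.3, 9.8, -0.0026, -0.0091, -0.0],
[0.55, -0.7, -0.3, 9.8, -0.0026, -0.0091, -0.0],
[0.55, -0.6, -0.3, 9.8, -0.0026, -0.0091, -0.0],
[0.55, -0.5, -0.4, 9.8, -0.0026, -0.0091, -0.0],
[0.55, -0.4, -0.4, 9.9, -0.0026, -0.0091, -0.0],
[0.55, -0.3, -0.4, 9.9, -0.0026, -0.0091, -0.0],
[0.55, -0.2, -0.4, 9.9, -0.0026, -0.0091, -0.0],
[0.55, -0.1, -0.5, 9.9, -0.0026, -0.0091, -0.0],
[0.55, -0.1, -0.5, 9.9, -0.0026, -0.0091, -0.0],
[0.55, 0.0, -0.5, 9.9, -0.0026, -0.0091, -0.0],
```

Run:
```python
from h import *
s=sense();print(np.round(s["joints"],1));R1=orient(-V,np.radians(35))
rows([((-.246,.12,.09),R1,10)],.55)
```

```text
[ -16.2    1.9  -57.4   73.5   -9.3 -176.7]
[0.55, 3.5, -0.4, 8.3, -0.0029, -0.0101, -0.0],
[0.55, 3.6, -0.4, 8.3, -0.0029, -0.0101, -0.0],
[0.55, 3.7, -0.4, 8.2, -0.0029, -0.0101, -0.0],
[0.55, 3.8, -0.4, 8.2, -0.0029, -0.0101, -0.0],
[0.55, 3.9, -0.5, 8.1, -0.0029, -0.0101, -0.0],
[0.55, 4.0, -0.5, 8.1, -0.0029, -0.0101, -0.0],
[0.55, 4.0, -0.5, 8.1, -0.0029, -0.0101, -0.0],
[0.55, 4.1, -0.5, 8.0, -0.0029, -0.0101, -0.0],
[0.55, 4.2, -0.5, 8.0, -0.0029, -0.0101, -0.0],
[0.55, 4.3, -0.6, 7.9, -0.0029, -0.0101, -0.0],
```

The wrist is near its singularity (j5 at -9.3). At this reach the tool can't tilt 35° outwards. I'll go back to an almost vertical tool and push high on the carton, with the fingertips at 0.18 so the body clears the top.

Run:
```python
from h import *
rows([((-.246,.15,.185),orient(-V,np.radians(8)),8)],.55)
```

```text
[0.55, 0.8, -0.8, -2.2, -0.0035, 0.0463, -0.0009],
[0.55, 0.9, -0.8, -2.2, -0.0035, 0.0463, -0.0009],
[0.55, 1.0, -0.8, -2.2, -0.0035, 0.0463, -0.0009],
[0.55, 1.1, -0.8, -2.1, -0.0035, 0.0463, -0.0009],
[0.55, 1.2, -0.8, -2.1, -0.0035, 0.0463, -0.0009],
[0.55, 1.3, -0.8, -2.0, -0.0035, 0.0463, -0.0009],
[0.55, 1.4, -0.8, -1.9, -0.0035, 0.0463, -0.0009],
[0.55, 1.5, -0.7, -1.9, -0.0035, 0.0463, -0.0009],
```

Emit:
apply_moves(steps=[[[0.55, 0.8, -0.8, -2.2, -0.0035, 0.0463, -0.001], [0.55, 0.9, -0.8, -2.2, -0.0035, 0.0463, -0.001], [0.55, 1, -0.8, -2.2, -0.0035, 0.0463, -0.001], [0.55, 1.1, -0.8, -2.1, -0.0035, 0.0463, -0.001], [0.55, 1.2, -0.8, -2.1, -0.0035, 0.0463, -0.001], [0.55, 1.3, -0.8, -2, -0.0035, 0.0463, -0.001], [0.55, 1.4, -0.8, -1.9, -0.0035, 0.0463, -0.001], [0.55, 1.5, -0.7, -1.9, -0.0035, 0.0463, -0.001]]])

```text
time_s: 4.2
tcp_pos: [0.4423, -0.2281, 0.2041]
ee_rot: [[-0.84, 0.522, 0.147], [0.514, 0.853, -0.095], [-0.175, -0.005, -0.985]]
wrist_force: [1.0, -0.4, -0.2]
gripper_width: 0.553
```

Run:
```python
from h import *
s=sense();print(s["time_s"],np.round(s["joints"],1),s["wrist_force"],tip())
R=np.array(s["ee_rot"]);print(Ro.from_matrix(R.T@orient(-V,np.radians(8))).as_rotvec())
rows([((-.246,.1,.18),orient(-V,np.radians(8)),4),((-.246,.0685,.18),orient(-V,np.radians(8)),8)],.55)
```

```text
4.2 [  -5.8    6.7  -29.2    6.5  -45.3 -119.8] [ 1.04896732 -0.40782302 -0.15246122] [-0.24902488  0.14441416  0.18897908]
[-0.00538446  0.03642437 -0.0039928 ]
[0.55, -10.7, 0.8, 4.1, -0.0013, 0.0091, -0.001],
[0.55, -10.7, 0.8, 4.0, -0.0013, 0.0091, -0.001],
[0.55, -10.8, 0.8, 3.9, -0.0013, 0.0091, -0.001],
[0.55, -10.8, 0.7, 3.8, -0.0013, 0.0091, -0.001],
[0.55, -3.9, -0.0, 0.5, 0.0, 0.0, 0.0],
[0.55, -3.9, -0.0, 0.5, 0.0, 0.0, 0.0],
[0.55, -3.9, -0.0, 0.5, 0.0, 0.0, 0.0],
[0.55, -3.9, -0.0, 0.5, 0.0, 0.0, 0.0],
[0.55, -3.9, -0.0, 0.5, 0.0, 0.0, 0.0],
[0.55, -3.9, -0.0, 0.5, 0.0, 0.0, 0.0],
[0.55, -3.9, -0.0, 0.5, 0.0, 0.0, 0.0],
[0.55, -3.9, -0.0, 0.5, 0.0, 0.0, 0.0],
```

Emit:
apply_moves(steps=[[[0.55, -10.7, 0.8, 4.1, -0.0013, 0.0091, -0.001], [0.55, -10.7, 0.8, 4, -0.0013, 0.0091, -0.001], [0.55, -10.8, 0.8, 3.9, -0.0013, 0.0091, -0.001], [0.55, -10.8, 0.7, 3.8, -0.0013, 0.0091, -0.001], [0.55, -3.9, 0, 0.5, 0, 0, 0], [0.55, -3.9, 0, 0.5, 0, 0, 0], [0.55, -3.9, 0, 0.5, 0, 0, 0], [0.55, -3.9, 0, 0.5, 0, 0, 0]]])

```text
time_s: 5.2
tcp_pos: [0.4957, -0.2582, 0.1951]
ee_rot: [[-0.847, 0.519, 0.118], [0.513, 0.855, -0.077], [-0.141, -0.005, -0.99]]
wrist_force: [-0.9, 0.5, 1.3]
gripper_width: 0.552
```

Run:
```python
from h import *
s=sense();print(s["time_s"],np.round(s["joints"],1),s["wrist_force"],tip())
p=capture("side");m=seen("side","carton")
ca=fit([m],cartonpts,[.555,-.29,1.1]);print(ca,t([*ca[0][:2],0]),ca[0][2]-TA)
q=capture("top")
cv2.imwrite("pics/c1.png",np.hstack([p["color"][100:340,80:400],q["color"][120:360,170:490]])[:,:,::-1])
```

```text
5.2 [  -9.2   14.1  -20.1    4.4  -48.5 -114.8] [-0.87609281  0.53900401  1.27641123] [-0.24698677  0.08365696  0.17957148]
(array([ 0.56546278, -0.29784337,  1.1107854 ]), np.float64(0.029537415755962138)) [-0.24466525  0.01524841  0.        ] 0.0847854033799893
```

View pics/c1.png

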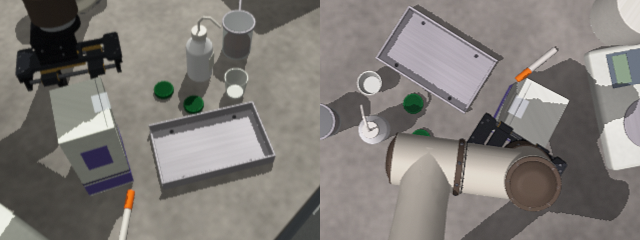

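The carton is upright and the fingers are pushing it, so its rotation is squaring up. The marker tip is clear of the foot. I'll continue the side push.

Emit:
apply_moves(steps=[[[0.55, -3.5, 0, 0.5, 0, 0, 0], [0.55, -3.5, 0, 0.5, 0, 0, 0], [0.55, -3.5, 0, 0.5, 0, 0, 0], [0.55, -3.5, 0, 0.5, 0, 0, 0], [0.55, 0, 0, 0, 0, 0, 0]]])

```text
time_s: 6.02
tcp_pos: [0.5084, -0.2659, 0.195]
ee_rot: [[-0.846, 0.519, 0.119], [0.513, 0.855, -0.078], [-0.142, -0.005, -0.99]]
wrist_force: [-0.3, 0.3, -0.1]
gripper_width: 0.548
```

Run:
```python
from h import *
s=sense();print(s["time_s"],s["wrist_force"],tip())
m=seen("side","carton")
ca=fit([m],cartonpts,[.565,-.295,1.05]);print(ca,t([*ca[0][:2],0]),ca[0][2]-TA)
rows([((-.246,.12,.19),orient(-V,np.radians(8)),4)],.55)
```

```text
6.025 [-0.32450705  0.34564138 -0.07151227] [-0.24698557  0.06884512  0.17952981]
(array([ 0.57517827, -0.30591312,  1.07632284]), np.float64(0.029656276555415584)) [-0.24653177  0.0027573   0.        ] 0.05032284332096992
[0.55, 12.2, 0.2, -4.4, -0.0012, 0.0007, -0.0001],
[0.55, 12.3, 0.2, -4.4, -0.0012, 0.0007, -0.0001],
[0.55, 12.3, 0.2, -4.4, -0.0012, 0.0007, -0.0001],
[0.55, 12.3, 0.2, -4.4, -0.0012, 0.0007, -0.0001],
```

Run:
```python
from h import *
R1=orient(-V,np.radians(8));R2=orient(U,np.radians(35))
rows([((-.246,.13,.19),R1,3),((-.30,.13,.30),orient(U,.1),12),((-.35,.006,.25),R2,8),((-.33,.006,.09),R2,6)],.85)
```

```text
[0.85, 19.6, 0.3, -6.3, -0.0017, 0.0009, -0.0002],
[0.85, 19.6, 0.3, -6.3, -0.0017, 0.0009, -0.0002],
[0.85, 19.6, 0.3, -6.3, -0.0017, 0.0009, -0.0002],
[0.85, -2.3, -5.4, -9.0, -0.0156, 0.0026, -0.13],
[0.85, -1.5, -5.5, -9.1, -0.0156, 0.0026, -0.13],
[0.85, -0.8, -5.5, -9.2, -0.0156, 0.0026, -0.13],
[0.85, -0.0, -5.4, -9.2, -0.0156, 0.0026, -0.13],
[0.85, 0.7, -5.3, -9.3, -0.0156, 0.0026, -0.13],
[0.85, 1.4, -5.0, -9.4, -0.0156, 0.0026, -0.13],
[0.85, 2.0, -4.6, -9.5, -0.0156, 0.0026, -0.13],
[0.85, 2.6, -4.2, -9.5, -0.0156, 0.0026, -0.13],
[0.85, 3.2, -3.6, -9.6, -0.0156, 0.0026, -0.13],
[0.85, 3.6, -3.0, -9.6, -0.0156, 0.0026, -0.13],
[0.85, 4.0, -2.4, -9.7, -0.0156, 0.0026, -0.13],
[0.85, 4.3, -1.7, -9.7, -0.0156, 0.0026, -0.13],
[0.85, 7.7, -15.5, 6.4, 0.0, -0.0639, 0.0],
[0.85, 8.1, -15.5, 5.9, -0.0, -0.0639, -0.0],
[0.85, 8.5, -15.5, 5.4, -0.0, -0.0639, 0.0],
[0.85, 8.8, -15.5, 4.9, -0.0, -0.0639, -0.0],
[0.85, 9.1, -15.5, 4.3, 0.0, -0.0639, -0.0],
[0.85, 9.4, -15.5, 3.7, -0.0, -0.0639, -0.0],
[0.85, 9.6, -15.5, 3.1, -0.0, -0.0639, 0.0],
[0.85, 9.8, -15.5, 2.5, 0.0, -0.0639, 0.0],
[0.85, 12.6, -0.0, 23.8, 0.0, 0.0, 0.0],
[0.85, 12.6, -0.0, 23.8, 0.0, 0.0, 0.0],
[0.85, 12.6, -0.0, 23.8, 0.0, 0.0, 0.0],
[0.85, 12.6, -0.0, 23.8, 0.0, 0.0, 0.0],
[0.85, 12.6, -0.0, 23.8, 0.0, 0.0, 0.0],
[0.85, 12.6, -0.0, 23.8, 0.0, 0.0, 0.0],
```

Emit:
apply_moves(steps=[[[0.55, 19.6, 0.3, -6.3, -0.0017, 0.001, 0], [0.55, 19.6, 0.3, -6.3, -0.0017, 0.001, 0], [0.55, 19.6, 0.3, -6.3, -0.0017, 0.001, 0], [0.85, -2.3, -5.4, -9, -0.0156, 0.0026, -0.13], [0.85, -1.5, -5.5, -9.1, -0.0156, 0.0026, -0.13], [0.85, -0.8, -5.5, -9.2, -0.0156, 0.0026, -0.13], [0.85, 0, -5.4, -9.2, -0.0156, 0.0026, -0.13], [0.85, 0.7, -5.3, -9.3, -0.0156, 0.0026, -0.13], [0.85, 1.4, -5, -9.4, -0.0156, 0.0026, -0.13], [0.85, 2, -4.6, -9.5, -0.0156, 0.0026, -0.13], [0.85, 2.6, -4.2, -9.5, -0.0156, 0.0026, -0.13], [0.85, 3.2, -3.6, -9.6, -0.0156, 0.0026, -0.13]]])

```text
time_s: 7.62
tcp_pos: [0.4388, -0.28, 0.2889]
ee_rot: [[-0.799, -0.595, 0.091], [-0.592, 0.804, 0.059], [-0.109, -0.007, -0.994]]
wrist_force: [-0.6, 1.1, 0.5]
gripper_width: 0.851
```

Run:
```python
from h import *
s=sense();print(s["time_s"],s["wrist_force"],tip(),np.round(s["joints"],1))
R2=orient(U,np.radians(35))
rows([((-.36,.02,.28),R2,12)],.85)
```

```text
7.625 [-0.55448757  1.09396314  0.4823261 ] [-0.28468337  0.12844899  0.27305868] [-17.5   8.7  -9.   -5.2 -68.4 -34.2]
[0.85, 2.8, -11.3, -0.2, -0.012, -0.0414, -0.0305],
[0.85, 3.1, -11.2, -0.5, -0.012, -0.0414, -0.0305],
[0.85, 3.4, -11.1, -0.7, -0.012, -0.0414, -0.0305],
[0.85, 3.7, -11.0, -1.0, -0.012, -0.0414, -0.0305],
[0.85, 4.0, -10.9, -1.3, -0.012, -0.0414, -0.0305],
[0.85, 4.3, -10.7, -1.6, -0.012, -0.0414, -0.0305],
[0.85, 4.5, -10.6, -1.9, -0.012, -0.0414, -0.0305],
[0.85, 4.8, -10.4, -2.2, -0.012, -0.0414, -0.0305],
[0.85, 5.0, -10.2, -2.6, -0.012, -0.0414, -0.0305],
[0.85, 5.2, -10.0, -2.9, -0.012, -0.0414, -0.0305],
[0.85, 5.4, -9.8, -3.2, -0.012, -0.0414, -0.0305],
[0.85, 5.5, -9.6, -3.6, -0.012, -0.0414, -0.0305],
```

Emit:
apply_moves(steps=[[[0.85, 2.8, -11.3, -0.2, -0.012, -0.0414, -0.0305], [0.85, 3.1, -11.2, -0.5, -0.012, -0.0414, -0.0305], [0.85, 3.4, -11.1, -0.7, -0.012, -0.0414, -0.0305], [0.85, 3.7, -11, -1, -0.012, -0.0414, -0.0305], [0.85, 4, -10.9, -1.3, -0.012, -0.0414, -0.0305], [0.85, 4.3, -10.7, -1.6, -0.012, -0.0414, -0.0305], [0.85, 4.5, -10.6, -1.9, -0.012, -0.0414, -0.0305], [0.85, 4.8, -10.4, -2.2, -0.012, -0.0414, -0.0305], [0.85, 5, -10.2, -2.6, -0.012, -0.0414, -0.0305], [0.85, 5.2, -10, -2.9, -0.012, -0.0414, -0.0305], [0.85, 5.4, -9.8, -3.2, -0.012, -0.0414, -0.0305], [0.85, 5.5, -9.6, -3.6, -0.012, -0.0414, -0.0305]]])

```text
time_s: 9.12
tcp_pos: [0.4921, -0.4096, 0.2878]
ee_rot: [[-0.427, -0.853, 0.299], [-0.699, 0.521, 0.49], [-0.574, -0.0, -0.819]]
wrist_force: [0.3, 0.1, -0.1]
gripper_width: 0.847
```

Run:
```python
from h import *
s=sense();print(s["time_s"],s["wrist_force"],tip(),np.round(s["joints"],1))
R2=orient(U,np.radians(35))
for n in("side","top"):
  m=seen(n,"carton")
  if m: ca=fit([m],cartonpts,[.575,-.305,1.05]);print(ca,t([*ca[0][:2],0]),ca[0][2]-TA)
rows([((-.33,.006,.09),R2,12)],.85)
```

```text
9.125 [ 0.297573    0.11343393 -0.09638018] [-0.36071514  0.02000233  0.27930539] [-42.5  27.7  21.3 -34.3 -91.1  12.8]
(array([ 0.57546157, -0.30605999,  1.06318707]), np.float64(0.024493778577942438)) [-0.24651056  0.0024389   0.        ] 0.0371870683796558
(array([ 0.57272552, -0.30892355,  1.05526774]), np.float64(0.03766331636188769)) [-0.25037752  0.00329484  0.        ] 0.029267736071226347
[0.85, 6.9, -1.2, 14.4, -0.0001, -0.0001, -0.0004],
[0.85, 6.9, -1.2, 14.4, -0.0001, -0.0001, -0.0004],
[0.85, 6.9, -1.2, 14.4, -0.0001, -0.0001, -0.0004],
[0.85, 6.9, -1.2, 14.4, -0.0001, -0.0001, -0.0004],
[0.85, 6.9, -1.2, 14.4, -0.0001, -0.0001, -0.0004],
[0.85, 6.9, -1.2, 14.4, -0.0001, -0.0001, -0.0004],
[0.85, 6.9, -1.2, 14.4, -0.0001, -0.0001, -0.0004],
[0.85, 6.9, -1.2, 14.4, -0.0001, -0.0001, -0.0004],
[0.85, 6.9, -1.2, 14.4, -0.0001, -0.0001, -0.0004],
[0.85, 6.9, -1.2, 14.4, -0.0001, -0.0001, -0.0004],
[0.85, 6.9, -1.2, 14.4, -0.0001, -0.0001, -0.0004],
[0.85, 6.9, -1.2, 14.4, -0.0001, -0.0001, -0.0004],
```

Emit:
apply_moves(steps=[[[0.85, 6.9, -1.2, 14.4, 0, 0, 0], [0.85, 6.9, -1.2, 14.4, 0, 0, 0], [0.85, 6.9, -1.2, 14.4, 0, 0, 0], [0.85, 6.9, -1.2, 14.4, 0, 0, 0], [0.85, 6.9, -1.2, 14.4, 0, 0, 0], [0.85, 6.9, -1.2, 14.4, 0, 0, 0], [0.85, 6.9, -1.2, 14.4, 0, 0, 0], [0.85, 6.9, -1.2, 14.4, 0, 0, 0], [0.85, 6.9, -1.2, 14.4, 0, 0, 0], [0.85, 6.9, -1.2, 14.4, 0, 0, 0], [0.85, 6.9, -1.2, 14.4, 0, 0, 0], [0.85, 6.9, -1.2, 14.4, 0, 0, 0]]])

```text
time_s: 10.82
tcp_pos: [0.5206, -0.3894, 0.0977]
ee_rot: [[-0.427, -0.853, 0.299], [-0.699, 0.521, 0.49], [-0.573, 0.001, -0.819]]
wrist_force: [0.0, 0.7, -0.8]
gripper_width: 0.851
```

Run:
```python
from h import *
s=sense();print(s["time_s"],s["wrist_force"],tip(),np.round(s["joints"],1))
R2=orient(U,np.radians(35))
rows([((-.26,.006,.085),R2,12)],.85)
```

```text
10.825 [ 0.02670207  0.73383556 -0.83056942] [-0.32874164  0.00611259  0.08925486] [-39.9  37.1  10.1 -36.4 -72.8  22.7]
[0.85, -4.5, 0.0, 3.6, -0.0001, -0.0, -0.0003],
[0.85, -4.5, 0.0, 3.6, -0.0001, -0.0, -0.0003],
[0.85, -4.5, 0.0, 3.6, -0.0001, -0.0, -0.0003],
[0.85, -4.5, 0.0, 3.6, -0.0001, -0.0, -0.0003],
[0.85, -4.5, -0.0, 3.6, -0.0001, -0.0, -0.0003],
[0.85, -4.5, -0.0, 3.6, -0.0001, -0.0, -0.0003],
[0.85, -4.5, -0.0, 3.6, -0.0001, -0.0, -0.0003],
[0.85, -4.5, -0.0, 3.6, -0.0001, -0.0, -0.0003],
[0.85, -4.5, -0.0, 3.6, -0.0001, -0.0, -0.0003],
[0.85, -4.5, -0.0, 3.6, -0.0001, -0.0, -0.0003],
[0.85, -4.5, -0.0, 3.6, -0.0001, -0.0, -0.0003],
[0.85, -4.5, -0.0, 3.6, -0.0001, -0.0, -0.0003],
```

Emit:
apply_moves(steps=[[[0.85, -4.5, 0, 3.5, 0, 0, 0], [0.85, -4.5, 0, 3.5, 0, 0, 0], [0.85, -4.5, 0, 3.5, 0, 0, 0], [0.85, -4.5, 0, 3.5, 0, 0, 0], [0.85, -4.5, 0, 3.5, 0, 0, 0], [0.85, -4.5, 0, 3.5, 0, 0, 0], [0.85, -4.5, 0, 3.5, 0, 0, 0], [0.85, -4.5, 0, 3.5, 0, 0, 0], [0.85, -4.5, 0, 3.5, 0, 0, 0], [0.85, -4.5, 0, 3.5, 0, 0, 0], [0.85, -4.5, 0, 3.5, 0, 0, 0], [0.85, 0, 0, 0, 0, 0, 0]]])

```text
time_s: 12.32
tcp_pos: [0.5534, -0.3351, 0.0955]
ee_rot: [[-0.427, -0.854, 0.298], [-0.698, 0.521, 0.491], [-0.574, 0.001, -0.819]]
wrist_force: [-0.7, 0.1, 0.4]
gripper_width: 0.853
```

Run:
```python
from h import *
s=sense();print(s["time_s"],s["wrist_force"],tip(),np.round(s["joints"],1))
for n in("side","top"):
  m=seen(n,"carton")
  if m: ca=fit([m],cartonpts,[.58,-.28,1.03]);print(n,ca,t([*ca[0][:2],0]),ca[0][2]-TA)
```

```text
12.325 [-0.71787428  0.08153698  0.36906011] [-0.26527064  0.0061967   0.0870087 ] [-34.7  35.8   7.6 -37.9 -69.1  19.6]
side (array([ 0.59432167, -0.27664822,  1.03014878]), np.float64(0.024300267941476772)) [-0.21158252  0.0015516   0.        ] 0.0041487848592356436
top (array([ 0.59197344, -0.28011864,  1.02245229]), np.float64(0.02998006221892424)) [-0.21576749  0.00176135  0.        ] -0.003547714937026436
```

Emit:
apply_moves(steps=[[[0.85, -3.3, 0, 2.3, 0, 0, 0], [0.85, -3.3, 0, 2.3, 0, 0, 0], [0.85, -3.3, 0, 2.3, 0, 0, 0], [0.85, -3.3, 0, 2.3, 0, 0, 0], [0.85, -3.3, 0, 2.3, 0, 0, 0], [0.85, -3.3, 0, 2.3, 0, 0, 0], [0.85, -3.3, 0, 2.3, 0, 0, 0], [0.85, 0, 0, 0, 0, 0, 0]]])

```text
time_s: 13.52
tcp_pos: [0.5681, -0.3115, 0.0958]
ee_rot: [[-0.427, -0.854, 0.299], [-0.699, 0.521, 0.49], [-0.574, 0.001, -0.819]]
wrist_force: [-0.7, -0.6, -0.9]
gripper_width: 0.848
```

Run:
```python
from h import *
s=sense();print(s["time_s"],s["wrist_force"],tip())
for n in("side","top"):
  m=seen(n,"carton")
  if m: ca=fit([m],cartonpts,[.6,-.26,1.03]);print(n,ca,t([*ca[0][:2],0]),ca[0][2]-TA)
p=capture("side");q=capture("top")
cv2.imwrite("pics/c2.png",cv2.resize(np.hstack([p["color"][130:330,110:370],q["color"][130:330,230:490]])[:,:,::-1],(800,308)))
```

```text
13.525 [-0.70896177 -0.56483173 -0.89729479] [-0.23741826  0.00592124  0.08737674]
side (array([ 0.60914409, -0.25286217,  1.01192286]), np.float64(0.02534146232721224)) [-0.18355828  0.00120195  0.        ] -0.014077140744171546
top (array([ 0.60599877, -0.25555893,  1.01878183]), np.float64(0.04349948888579225)) [-0.18749468  0.00249435  0.        ] -0.007218167753572313
```

View pics/c2.png

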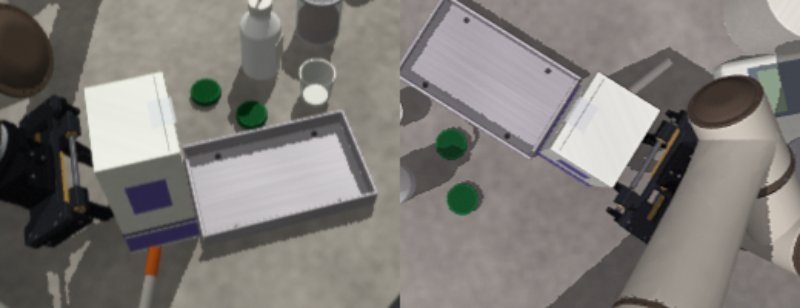

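The carton is square and only a few millimetres short of the lip, with the marker just clear. I'll creep in by force.

Emit:
apply_moves(steps=[[[0.85, -1.2, 0, 0.9, 0, 0, 0], [0.85, -1.2, 0, 0.9, 0, 0, 0], [0.85, 0, 0, 0, 0, 0, 0]]])

```text
time_s: 14.2
tcp_pos: [0.5693, -0.3098, 0.0957]
ee_rot: [[-0.428, -0.853, 0.299], [-0.699, 0.522, 0.489], [-0.573, 0.0, -0.819]]
wrist_force: [-1.1, -1.9, 0.6]
gripper_width: 0.854
```

Emit:
apply_moves(steps=[[[0.85, -1.2, 0, 0.9, 0, 0, 0], [0.85, 0, 0, 0, 0, 0, 0]]])

```text
time_s: 14.45
tcp_pos: [0.5702, -0.3084, 0.0956]
ee_rot: [[-0.427, -0.853, 0.299], [-0.699, 0.521, 0.489], [-0.573, 0.0, -0.819]]
wrist_force: [-2.3, -2.2, 1.0]
gripper_width: 0.85
```

Emit:
apply_moves(steps=[[[0.85, -1.2, 0, 0.9, 0, 0, 0], [0.85, 0, 0, 0, 0, 0, 0]]])

```text
time_s: 14.7
tcp_pos: [0.5705, -0.308, 0.0958]
ee_rot: [[-0.428, -0.853, 0.298], [-0.7, 0.521, 0.488], [-0.572, -0.0, -0.82]]
wrist_force: [-2.9, -5.2, 2.3]
gripper_width: 0.849
```

Run:
```python
from h import *
s=sense();print(s["time_s"],s["wrist_force"],tip())
for n in("side","side","top"):
  m=seen(n,"carton")
  if m: ca=fit([m],cartonpts,[.61,-.25,1.03]);print(n,ca,t([*ca[0][:2],0]),ca[0][2]-TA)
```

```text
14.7 [-2.90988361 -5.17191085  2.25146805] [-0.2332515   0.00555852  0.08724776]
side (array([ 0.61055867, -0.2496598 ,  1.01859615]), np.float64(0.030072013279223597)) [-0.18008641  0.00165176  0.        ] -0.007403853820896034
side (array([ 0.61023468, -0.2496008 ,  1.02125637]), np.float64(0.024907626865905974)) [-0.18020386  0.00195942  0.        ] -0.004743626206267004
top (array([ 0.60794177, -0.25210251,  1.00401098]), np.float64(0.052594819145722616)) [-0.18353169  0.0026239   0.        ] -0.021989016826584384
```

The push force rose to about 6 N with the carton at x≈-0.182, so it is seated against the lip. I'll back off, then raise the fingers to the top of the front face.

Emit:
apply_moves(steps=[[[0.85, 2.5, 0, -1.8, 0, 0, 0], [0.85, 4, 0, -3, 0, 0, 0], [0.85, 8, 0, -6, 0, 0, 0], [0.85, -8, -3, -17, 0, 0, 0], [0.85, -9, 0, -18, 0, 0, 0], [0.85, -9, 0, -18, 0, 0, 0], [0.85, -9, 0, -18, 0, 0, 0], [0.85, -9, 0, -18, 0, 0, 0], [0.85, -9, 0, -18, 0, 0, 0], [0.85, 0, 0, 0, 0, 0, 0]]])

```text
time_s: 16.25
tcp_pos: [0.5553, -0.34, 0.2165]
ee_rot: [[-0.426, -0.853, 0.301], [-0.7, 0.521, 0.487], [-0.573, -0.004, -0.819]]
wrist_force: [0.0, 0.5, -1.0]
gripper_width: 0.85
```

Run:
```python
from h import *
s=sense();print(s["time_s"],s["wrist_force"],tip(),np.round(s["joints"],1))
for n in("side","top"):
  m=seen(n,"carton")
  if m: ca=fit([m],cartonpts,[.61,-.25,1.03]);print(n,ca,t([*ca[0][:2],0]),ca[0][2]-TA)
R=orient(U,np.radians(35))
rows([((-.234,.002,.207),R,4),((-.154,.002,.21),R,12)],.85)
```

```text
16.25 [ 0.03700432  0.52210546 -1.03260004] [-0.26848348  0.00200196  0.208039  ] [-34.6  29.2  14.1 -35.6 -79.3  11.5]
side (array([ 0.61170816, -0.25064643,  1.02098294]), np.float64(0.03399996476622391)) [-1.80334491e-01  1.57368427e-04  0.00000000e+00] -0.005017059913274835
top (array([ 0.60793435, -0.25351175,  1.02548525]), np.float64(0.02149008202975755)) [-0.18474076  0.00189992  0.        ] -0.0005147504586187068
[0.85, -7.3, -0.3, 4.3, 0.0001, 0.0001, -0.0012],
[0.85, -7.3, -0.3, 4.3, 0.0001, 0.0001, -0.0012],
[0.85, -7.3, -0.4, 4.3, 0.0001, 0.0001, -0.0012],
[0.85, -7.3, -0.4, 4.3, 0.0001, 0.0001, -0.0012],
[0.85, -5.6, -0.0, 3.6, 0.0, 0.0, 0.0],
[0.85, -5.6, -0.0, 3.6, 0.0, 0.0, 0.0],
[0.85, -5.6, -0.0, 3.6, 0.0, 0.0, 0.0],
[0.85, -5.6, -0.0, 3.6, 0.0, 0.0, 0.0],
[0.85, -5.6, -0.0, 3.6, 0.0, 0.0, 0.0],
[0.85, -5.6, -0.0, 3.6, 0.0, 0.0, 0.0],
[0.85, -5.6, -0.0, 3.6, 0.0, 0.0, 0.0],
[0.85, -5.6, -0.0, 3.6, 0.0, 0.0, 0.0],
[0.85, -5.6, -0.0, 3.6, 0.0, 0.0, 0.0],
[0.85, -5.6, -0.0, 3.6, 0.0, 0.0, 0.0],
[0.85, -5.6, -0.0, 3.6, 0.0, 0.0, 0.0],
[0.85, -5.6, -0.0, 3.6, 0.0, 0.0, 0.0],
```

Emit:
apply_moves(steps=[[[0.85, -7.3, -0.3, 4.3, 0, 0, -0.001], [0.85, -7.3, -0.3, 4.3, 0, 0, -0.001], [0.85, -7.3, -0.3, 4.3, 0, 0, -0.001], [0.85, -5.6, -0.3, 3.6, 0, 0, -0.001], [0.85, -5.6, 0, 3.6, 0, 0, 0], [0.85, -5.6, 0, 3.6, 0, 0, 0], [0.85, -5.6, 0, 3.6, 0, 0, 0], [0.85, -5.6, 0, 3.6, 0, 0, 0], [0.85, -5.6, 0, 3.6, 0, 0, 0], [0.85, -5.6, 0, 3.6, 0, 0, 0]]])

```text
time_s: 17.7
tcp_pos: [0.5934, -0.278, 0.2179]
ee_rot: [[-0.424, -0.855, 0.298], [-0.701, 0.518, 0.49], [-0.574, -0.001, -0.819]]
wrist_force: [-0.9, -1.4, 1.8]
gripper_width: 0.849
```

Run:
```python
from h import *
s=sense();print(s["time_s"],s["wrist_force"],tip(),np.round(s["joints"],1))
p=capture("side");q=capture("top")
cv2.imwrite("pics/c3.png",cv2.resize(np.hstack([p["color"][130:330,110:370],q["color"][130:330,230:490]])[:,:,::-1],(800,308)))
```

```text
17.7 [-0.90529539 -1.38794234  1.79156383] [-0.19566521  0.00167572  0.20943572] [-28.3  27.9  12.3 -36.3 -75.5   6.9]
```

View pics/c3.png

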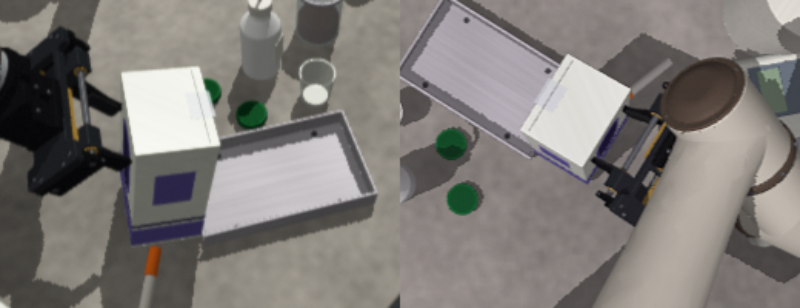

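The carton is tilted about 10° over the lip, straight and in line. I'll continue the push.

Emit:
apply_moves(steps=[[[0.85, -5.6, 0, 3.8, 0, 0, 0], [0.85, -5.6, 0, 3.8, 0, 0, 0], [0.85, -5.6, 0, 3.8, 0, 0, 0], [0.85, -5.6, 0, 3.8, 0, 0, 0], [0.85, -5.6, 0, 3.8, 0, 0, 0], [0.85, -5.6, 0, 3.8, 0, 0, 0], [0.85, -5.6, 0, 3.8, 0, 0, 0], [0.85, -5.6, 0, 3.8, 0, 0, 0], [0.85, -5.6, 0, 3.8, 0, 0, 0], [0.85, 0, 0, 0, 0, 0, 0], [0.85, 0, 0, 0, 0, 0, 0], [0.85, 0, 0, 0, 0, 0, 0]]])

```text
time_s: 19.3
tcp_pos: [0.6246, -0.2267, 0.2188]
ee_rot: [[-0.424, -0.855, 0.299], [-0.701, 0.519, 0.49], [-0.573, -0.002, -0.819]]
wrist_force: [-0.9, -0.5, -0.3]
gripper_width: 0.849
```

Run:
```python
from h import *
s=sense();print(s["time_s"],s["wrist_force"],tip(),np.round(s["joints"],1))
p=capture("side");q=capture("top")
cv2.imwrite("pics/c4.png",cv2.resize(np.hstack([p["color"][130:330,110:370],q["color"][130:330,230:490]])[:,:,::-1],(800,308)))
```

```text
19.3 [-0.89542723 -0.52702495 -0.25575935] [-0.13561931  0.00157414  0.2102724 ] [-23.   27.3  11.5 -36.5 -72.3   2.7]
```

View pics/c4.png

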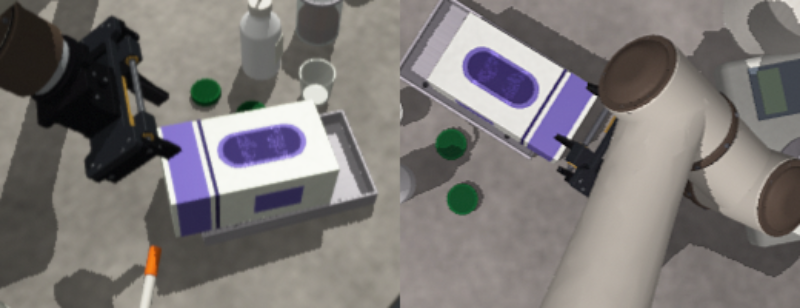

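The carton is on its back in the tray, opening up, with its foot still on the lip. I'll drop behind the foot and push it home.

Run:
```python
from h import *
R=orient(U,np.radians(35))
rows([((-.20,.001,.17),R,5),((-.185,.001,.06),R,7)],.7)
```

```text
[0.7, 15.2, -0.1, -0.8, -0.0003, -0.0, 0.0001],
[0.7, 15.2, -0.1, -0.8, -0.0003, -0.0, 0.0001],
[0.7, 15.2, -0.1, -0.8, -0.0003, -0.0, 0.0001],
[0.7, 15.2, -0.1, -0.8, -0.0003, -0.0, 0.0001],
[0.7, 15.2, -0.1, -0.8, -0.0003, -0.0, 0.0001],
[0.7, 7.3, 0.0, 14.1, 0.0, 0.0, 0.0],
[0.7, 7.3, 0.0, 14.1, 0.0, 0.0, 0.0],
[0.7, 7.3, 0.0, 14.1, 0.0, 0.0, 0.0],
[0.7, 7.3, 0.0, 14.1, 0.0, 0.0, 0.0],
[0.7, 7.3, 0.0, 14.1, 0.0, 0.0, 0.0],
[0.7, 7.3, 0.0, 14.1, 0.0, 0.0, 0.0],
[0.7, 7.3, 0.0, 14.1, 0.0, 0.0, 0.0],
```

Emit:
apply_moves(steps=[[[0.7, 15.2, 0, -0.8, 0, 0, 0], [0.7, 15.2, 0, -0.8, 0, 0, 0], [0.7, 15.2, 0, -0.8, 0, 0, 0], [0.7, 15.2, 0, -0.8, 0, 0, 0], [0.7, 15.2, -0.3, -0.8, 0, 0, 0], [0.7, 7.3, 0, 14.1, 0, 0, 0], [0.7, 7.3, 0, 14.1, 0, 0, 0], [0.7, 7.3, 0, 14.1, 0, 0, 0], [0.7, 7.3, 0, 14.1, 0, 0, 0], [0.7, 7.3, 0, 14.1, 0, 0, 0], [0.7, 7.3, 0, 14.1, 0, 0, 0], [0.7, 7.3, 0, 14.1, 0, 0, 0]]])

```text
time_s: 20.9
tcp_pos: [0.5994, -0.2691, 0.0673]
ee_rot: [[-0.424, -0.855, 0.298], [-0.701, 0.519, 0.49], [-0.573, -0.002, -0.819]]
wrist_force: [-0.4, 0.2, 0.9]
gripper_width: 0.699
```

Run:
```python
from h import *
s=sense();print(s["time_s"],s["wrist_force"],tip(),np.round(s["joints"],1))
R=orient(U,np.radians(35))
rows([((-.125,0,.06),R,12)],.7)
```

```text
20.9 [-0.40309013  0.2024168   0.91408318] [-0.18495833  0.00107294  0.05879319] [-28.   36.9   5.5 -40.  -62.9  17. ]
[0.7, -4.2, -0.1, 2.8, -0.0001, -0.0, 0.0001],
[0.7, -4.2, -0.1, 2.8, -0.0001, -0.0, 0.0001],
[0.7, -4.2, -0.1, 2.8, -0.0001, -0.0, 0.0001],
[0.7, -4.2, -0.1, 2.8, -0.0001, -0.0, 0.0001],
[0.7, -4.2, -0.1, 2.8, -0.0001, -0.0, 0.0001],
[0.7, -4.2, -0.1, 2.8, -0.0001, -0.0, 0.0001],
[0.7, -4.2, -0.1, 2.8, -0.0001, -0.0, 0.0001],
[0.7, -4.2, -0.1, 2.8, -0.0001, -0.0, 0.0001],
[0.7, -4.2, -0.1, 2.8, -0.0001, -0.0, 0.0001],
[0.7, -4.2, -0.1, 2.8, -0.0001, -0.0, 0.0001],
[0.7, -4.2, -0.1, 2.8, -0.0001, -0.0, 0.0001],
[0.7, -4.2, -0.1, 2.8, -0.0001, -0.0, 0.0001],
```

Emit:
apply_moves(steps=[[[0.7, -4.2, 0, 2.8, 0, 0, 0], [0.7, -4.2, 0, 2.8, 0, 0, 0], [0.7, -4.2, 0, 2.8, 0, 0, 0], [0.7, -4.2, 0, 2.8, 0, 0, 0], [0.7, -4.2, 0, 2.8, 0, 0, 0], [0.7, -4.2, 0, 2.8, 0, 0, 0], [0.7, -4.2, 0, 2.8, 0, 0, 0], [0.7, -4.2, 0, 2.8, 0, 0, 0], [0.7, -4.2, 0, 2.8, 0, 0, 0], [0.7, -4.2, 0, 2.8, 0, 0, 0], [0.7, -4.2, 0, 2.8, 0, 0, 0], [0.7, -4.2, 0, 2.8, 0, 0, 0]]])

```text
time_s: 22.4
tcp_pos: [0.6309, -0.217, 0.0698]
ee_rot: [[-0.424, -0.855, 0.299], [-0.701, 0.519, 0.49], [-0.574, -0.002, -0.819]]
wrist_force: [-1.0, -2.7, -0.5]
gripper_width: 0.7
```

Emit:
apply_moves(steps=[[[0.7, -2.5, 0, 1.7, 0, 0, 0], [0.7, -2.5, 0, 1.7, 0, 0, 0], [0.7, -2.5, 0, 1.7, 0, 0, 0], [0.7, 0, 0, 0, 0, 0, 0]]])

```text
time_s: 22.9
tcp_pos: [0.6355, -0.2093, 0.0698]
ee_rot: [[-0.424, -0.855, 0.298], [-0.701, 0.518, 0.49], [-0.574, -0.001, -0.819]]
wrist_force: [-0.9, -0.8, 0.1]
gripper_width: 0.701
```

Run:
```python
from h import *
s=sense();print(s["time_s"],s["wrist_force"],tip())
```

```text
22.9 [-0.92899517 -0.79003213  0.07209921] [-0.11512968  0.00116755  0.06137538]
```

Another 7 mm or so to the wall, in small steps.

Emit:
apply_moves(steps=[[[0.7, -2, 0, 1.4, 0, 0, 0], [0.7, -1.6, 0, 1.2, 0, 0, 0], [0.7, 0, 0, 0, 0, 0, 0]]])

```text
time_s: 23.28
tcp_pos: [0.6378, -0.2058, 0.0698]
ee_rot: [[-0.424, -0.855, 0.299], [-0.701, 0.519, 0.49], [-0.574, -0.002, -0.819]]
wrist_force: [-0.2, -1.1, 0.2]
gripper_width: 0.7
```

Emit:
apply_moves(steps=[[[0.7, -1.2, 0, 0.9, 0, 0, 0], [0.7, 0, 0, 0, 0, 0, 0]]])

```text
time_s: 23.52
tcp_pos: [0.6386, -0.2046, 0.0698]
ee_rot: [[-0.424, -0.855, 0.299], [-0.701, 0.519, 0.49], [-0.574, -0.002, -0.819]]
wrist_force: [-0.7, -1.5, 0.1]
gripper_width: 0.699
```

Run:
```python
from h import *
s=sense();print(s["time_s"],s["wrist_force"],tip())
p=capture("side");q=capture("top")
cv2.imwrite("pics/c5.png",cv2.resize(np.hstack([p["color"][130:330,110:370],q["color"][110:310,210:470]])[:,:,::-1],(800,308)))
```

```text
23.525 [-0.74421496 -1.48171367  0.12955207] [-0.10948139  0.00100568  0.06134842]
```

View pics/c5.png

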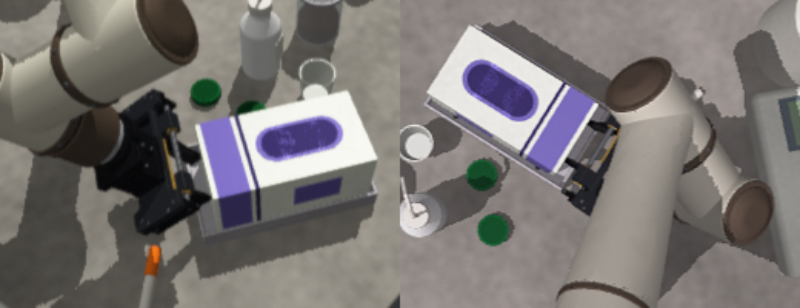

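The carton is flat in the tray and nearly at the end wall. I'll creep on until the force rises.

Emit:
apply_moves(steps=[[[0.7, -1.2, 0, 0.9, 0, 0, 0], [0.7, 0, 0, 0, 0, 0, 0]]])

```text
time_s: 23.88
tcp_pos: [0.6388, -0.2043, 0.0697]
ee_rot: [[-0.424, -0.855, 0.298], [-0.702, 0.519, 0.489], [-0.572, -0.002, -0.82]]
wrist_force: [-2.4, -3.2, 1.3]
gripper_width: 0.697
```

Emit:
apply_moves(steps=[[[0.7, -1.2, 0, 0.9, 0, 0, 0], [0.7, 0, 0, 0, 0, 0, 0]]])

```text
time_s: 24.12
tcp_pos: [0.639, -0.204, 0.0697]
ee_rot: [[-0.425, -0.855, 0.298], [-0.703, 0.518, 0.487], [-0.571, -0.002, -0.821]]
wrist_force: [-4.4, -6.0, 1.2]
gripper_width: 0.702
```

The end wall is reached: the force rose to 7.5 N and the motion stalled. I'll retract.

Emit:
apply_moves(steps=[[[0.7, 3, 0, -2, 0, 0, 0], [0.7, 8, 0, -6, 0, 0, 0], [0.7, 12, 0, -9, 0, 0, 0], [0.7, 12, 0, -15, 0, 0, 0], [0.7, 10, 0, -25, 0, 0, 0], [0.7, 5, 0, -30, 0, 0, 0], [0.7, 5, 0, -30, 0, 0, 0], [0.7, 5, 0, -30, 0, 0, 0], [0.7, 0, 0, 0, 0, 0, 0], [0.7, 0, 0, 0, 0, 0, 0]]])

```text
time_s: 25.38
tcp_pos: [0.5703, -0.3159, 0.1551]
ee_rot: [[-0.425, -0.855, 0.298], [-0.7, 0.519, 0.491], [-0.574, -0.0, -0.819]]
wrist_force: [1.5, 0.4, -0.3]
gripper_width: 0.699
```

Run:
```python
from h import *
s=sense();print(s["time_s"],s["wrist_force"],tip(),s["joint_velocities"])
gen=lambda x,y,a: boxpts(x,y,a,.235,.125,.003,.103)
for n in("side","top"):
  m=seen(n,"carton")
  if m:
    c=fit([m],gen,[w(.01,0,0)[0],w(.01,0,0)[1],TA]);P=t([*c[0][:2],0]);print(n,c[1],"origin x",P[0]-.1175,P[1],c[0][2]-TA)
p=m[0];q=capture("side")
cv2.imwrite("pics/c6.png",cv2.resize(np.hstack([q["color"][130:330,110:370],p["color"][110:310,210:470]])[:,:,::-1],(800,308)))
```

```text
25.375 [ 1.46435061  0.35653671 -0.31056923] [-0.24007657  0.00173006  0.14660481] [ 0.99557954  0.74749791 -0.63699695  0.03440235 -0.01372598 -0.10930346]
side 0.03146174857835049 origin x -0.1071421053087922 0.0015792150545290925 -0.014261890101031627
top 0.019292680842173282 origin x -0.10993796480070904 0.0019372613329048684 0.001703402179467961
```

View pics/c6.png

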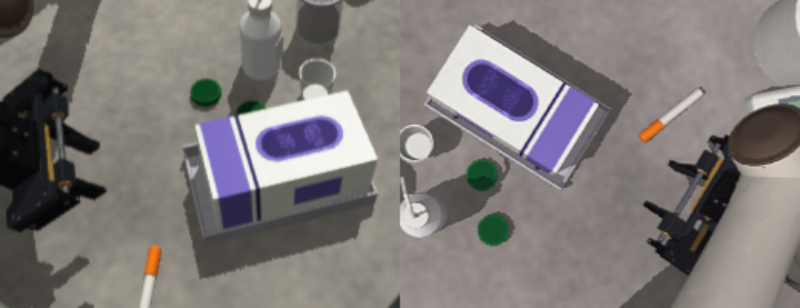

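The final picture shows the carton flat in the tray and opening up, with the lip visible behind its foot. The gripper is clear. The marker tip, at about (366,200) in top-view pixels, is where it started. I'm handing the job in.

```bash
python3 -c "
from h import *
print(r.finish_job())"
```

```text
the job is handed in; nothing more can be done
None
```

The carton lies flat on its back in the tray, opening up, with its top end against the end wall. I handed the job in at about 25 s of the 72 s allowed; the interface reports no verdict.

**What I did:** I pushed the carton's side with the open fingers to centre and square it. I then slid it against the lip, tipped it over by its top and pushed it home until it met the end wall.

**Step 1, against the lip:** The camera fits averaged x ≈ -0.1825 m, y ≈ +1 mm and yaw within 0.5° of the tray. The top and side cameras differed by about 4 mm in x (-0.1847 and -0.1803), both inside the window. The push force rose to about 6 N there, which confirms contact with the lip.

**Final position:** The carton origin measured x = -0.107 m (side camera) and -0.110 m (top camera), with y ≈ +2 mm and yaw within 1°. The top-camera value is close to the -0.1105 limit. The fingers stalled at the wall with about 7.5 N, and the fingertip position there agrees with contact. Flatness I judged only by eye in the pictures.

**Forces and bystanders:** The highest wrist force I read was about 7.5 N, against the 30 N crush limit. I read it only at the end of each move. The marker's tip was at its starting pixel in the last picture. The bottle, cup and caps looked undisturbed. The beaker was not in that view, but the arm never went near it.

**What went wrong:** My first try, tilting the tool 35° for the side push, ran the wrist to its joint limit. I did that push with a nearly vertical tool instead.

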